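Turn out an oatcake from griddle to cooling stand

ROBOT

A 7-joint arm with a two-finger parallel gripper is mounted at the origin on the work surface. World frame = base frame: x ahead of the robot, y to its left, z up, the work surface at z = 0. Lengths are in m, angles in rad, forces in N, time in s.
With the tool pointing down it reaches from about 0.425 to 0.925 m from the base axis. Payload 6.8 kg.
Tool frame: the origin (TCP) lies between the finger pads; the fingertips stand r.tcp_to_tips ahead of it and the grasp point (between the pads) is the TCP (r.tcp_to_tips is the distance from the TCP to the fingertips, in m); z points along the fingers, y is the line along which they close (so a half turn about z gives the same grasp; the last joint's range is limited). The gripper opens to 85 mm and grips with 20 to 120 N. Pads are 22 mm wide; open, the fingers measure 114 mm over their backs; the gripper's body (76 mm by 85 mm) begins 54 mm behind the grasp point. The pads swing forward as they close: fully open they stand 13 mm farther back than shut.
Start: joints at [-1.259, 0.477, 0.022, 1.555, -0.011, 1.109, -0.083], TCP at [0.275, 0.616, 0.25] pointing down, gripper open.
Joint ranges: [-2.96, 2.96], [-0.34, 2.1], [-1.41, 1.46], [0.24, 2.44], [-1.37, 4.51], [0.17, 1.92], [-2.96, 2.96]. Speed limits (rad/s): [2.39, 2.39, 3.14, 3.14, 3.14, 3.14, 3.14].

INTERFACE

Orientations are given as a rotation vector (axis times angle).
In Python, from bench import r gives the robot as it stands.
- The arm moves only by the tool servo_tool, never from a script. Its argument "commands" is a list of rows, each a list of 2 entries, a list of its own where there are three numbers: the shift along the tool's x, y, z normalised to -1 to 1, where 1 is 250 mm, then the turn, a rotation vector about the tool's x, y, z normalised to -1 to 1, where 1 is 90 degrees. In form: [[[dx, dy, dz], [ax, ay, az]], ...]. A call has 1 to 20 rows; each row is the pose to reach, as a shift and turn from the pose commanded when the call began, along the tool's axes at that moment; what a row does not reach only later rows make up. A row lasts 1/10 s, in which the tool goes at most 50 mm and 8.59 degrees, less where a joint would pass 70% of its speed; a pose out of reach is approached as far as the arm can. A call with a number of a shift or a turn outside -1 to 1 is refused whole. A call with a gripper value outside its range is refused whole. "claw" is the closure, from 0 (fully open) to 1 (shut), set as the call begins (left out, the last holds). The fingers move at their own pace and stop on an object; "squeeze" is the grip in N (left out, the last holds). Time passes only in rows, so rows that repeat a pose let the fingers close. It gives the time, the measured TCP pose, the force, the opening and the grip force at its end, in the units of the state.
- r.get_obs(): the state, without advancing time (a new reading comes with each control period).
- r.grab_frame(name): name is "scene" or "top" or "wrist"; returns (picture, depth): 400x640x3 uint8, red, green, blue; 400x640 float32, m along the optical axis (not along the pixel's ray), 0 where there is no reading.
- r.camera_model(name): a dict with "fx", "fy", "cx", "cy" (pixels), "extrinsics" (4x4, takes a point from camera to world coordinates); the wrist camera has in their place "hand_eye" (4x4, takes a point from camera to tool coordinates, whose origin is the TCP and whose axes are the flange's). Camera axes: x right, y down, z forward; pixel columns grow to the right and rows downward; lengths in m; the calibration is good to about 2 mm. A picture is of the moment at which its call begins: read the wrist's pose just before it. camera_model takes no time and is no camera call.
- r.hand_in(): hands the job in; it is judged then, once.
Trained networks look in the newest picture that a camera, given by its name, has taken for a name from the list of things; names that differ only in an ending like _2 or _b are one class to them, and where a whole thing is asked for, a point or a joint stands for the part that bears it (a point fixed in the world has none). Each returns a list of dicts, best first, with "confidence" (0 to 1); they miss things now and then, are a little off and sometimes report something else, mostly with a low value. They report only what shows in the picture. A call takes as long as a camera call. They do not tell look-alikes from the thing itself.
- r.boxes_of(camera, target): "uv" ([column, row] in pixels, amid what is visible of it).
- r.mark_of(camera, target): "uv" ([column, row] in pixels: a listed point, or the origin of a listed thing).
The state is a dict: "clock": time; "joints": joint angles; "qvel": joint speeds; "tau": joint torques, N m; "tcp_pos": TCP position; "orientation": TCP orientation; "contact_force": force on the tool from outside, world axes, zero at the start; "moment": the same for the moment, N m; "grip_width": finger opening in m; "gripper_force": force on a finger pad.
Only numpy, scipy, OpenCV 4.12 (cv2) and the standard library are available. Lean on these libraries where they do the work, as an engineer would, in place of code of your own. Each camera call takes 0.05 s, during which the arm holds its last target. There are 200 camera calls.

TASK

Take the turner from its rest, feel for the griddle with its slightly bent blade, slide the blade under the oatcake, and lift the oatcake off and lay it centred and flat across the two bars of the cooling stand. Then put the turner back on its rest, handle level in its cradle. The oatcake is brittle: never touch it with the fingers, press or drop it hard, or let it fall on the counter or tip steeply; do not lean hard on the griddle with the turner, and leave the other things where they are.

Things in the scene. Friction and masses are not known exactly. Their poses are not given: they have to be found in the camera images.
- turner: turner, 150 g; frame x forward, z up, moves with the handle: bamboo, x -195..-75, z 44..66 mm, 20 wide. A neck 16 wide drops to a steel blade, nominally x -50..50, y -24..24, z 0..2, square front edge. The blade is stiff but bent at its back edge by up to 0.12 rad up or 0.06 down, so its front edge is up to 12 mm above or 6 below nominal; the frame does not show this.
- turner_grip (a point): place to grip the handle from above, at (-115, 0, 55) mm in the turner's frame: mid-height of the handle, near the balance point, fingers closing along the turner's y on 20 mm. The handle pivots a little in the grip if the blade is pressed with over about 5 N.
- rest: the turner's rest, fixed, dark wood: base x -125..-7, 66 mm wide, and two blocks 30 mm wide, 60 mm tall, that carry the handle level, at x -125..-105 and x -22..-8; the first has two cheeks spreading up to 79 mm as a V cradle for the handle's end. Origin at counter height, x from cradle to blade. Turner home: its origin at (70, 0, 16) mm in this frame, same yaw, blade in the air.
- griddle: dark iron griddle, fixed, level, outside 200 (x) x 180 mm. Flat floor 180 x 160, 16 mm above the counter; upright rim 10 mm thick, 6 mm above the floor at the near (-x) side and both sides, 14 mm at the far (+x) side, inner face at x = 90 mm. Origin: centre of the underside. The oatcake slides when pushed until the far rim stops it.
- griddle_floor (a point): centre of the griddle floor's upper face, 16 mm above the griddle's origin.
- oatcake: the oatcake, loose, rigid, brittle, 90 g: a disc 110 mm across, 12 mm thick; flat underside 94 mm across, edge bevelled all round (rises 4 mm over the outer 8 mm). Origin: centre of the underside, z up. Starts flat on the griddle, 5 to 25 mm short of the far rim. Too wide for a gripper.
- stand: steel cooling stand, fixed: base plate 150 x 100 x 4 mm; above it two level bars along x, 150 mm long, 8 mm square, at y = -35 and 35 mm (62 mm clear between), tops 50 mm above the counter, on legs under the bars. Ends open: a blade can go down between the bars and be drawn out to -x. Origin: centre of the underside.
- stand_seat (a point): midway between the bars at the height of their tops, 50 mm above the stand's origin: where the centre of the oatcake's underside should be.
- canister: closed blue ceramic canister, 108 mm across, 140 mm tall, loose bystander; origin at the centre of its underside.
- stopper: small glass cruet stopper, 34 mm across, 41 mm tall, loose bystander; origin at the centre of its underside.
- cruet: amber glass cruet bottle, 60 mm across, 170 mm tall, loose bystander; origin at the centre of its underside.
- saltjar: glass salt jar with steel cap, 64 mm across, 85 mm tall, loose bystander; origin at the centre of its underside.
- mill: dark wooden pepper mill, 56 mm across, 158 mm tall, loose bystander; origin at the centre of its underside.
- spoon: steel spoon with a wooden handle, lying flat at the side, loose bystander; origin at the centre of its underside (lies along its x).
- bowl: white bowl, 120 mm across, 50 mm tall, loose bystander; origin at the centre of its underside.
Mind the look-alikes: they are no part of the job. Of the things like the oatcake, leave any that is purple or red; of the rest the larger one is meant.

How it is judged:
On the way, in this order (a step that is already met when the one before it is completed fails the run):
1. the oatcake is carried by the turner, clear of the griddle (z of oatcake in the frame of griddle_floor above 0.03 m and contact force between turner and oatcake above 0.2 N and contact force between oatcake and griddle below 0.05 N), for 0.3 s.
2. the oatcake lies on the bars of the stand, the turner withdrawn from it (x of oatcake in the frame of stand_seat between -0.035 and 0.035 m and y of oatcake in the frame of stand_seat between -0.015 and 0.015 m and z of oatcake in the frame of stand_seat between -0.003 and 0.003 m and angle between oatcake's own z axis and vertical below 0.06 rad and contact force between turner and oatcake below 0.05 N), for 0.2 s.
At the end, for the whole second after the job is handed in: The oatcake lies flat and still on both bars (height within 3 mm, tilt < 0.06 rad), centred within 35 mm along and 15 mm across; the turner, clear of it, lies still on its rest within 25 mm along and 15 mm across of home, level within 0.1 rad, in line within 0.2 rad (all of step 2 and x of turner in the frame of rest between 0.045 and 0.095 m and y of turner in the frame of rest between -0.015 and 0.015 m and z of turner in the frame of rest between 0.012 and 0.02 m and angle between turner's own z axis and vertical below 0.1 rad and angle between the x axis of turner and the x axis of rest, either way round below 0.2 rad and linear speed of each of oatcake, turner below 0.02 m/s); the robot touches nothing.
It fails at once if the fingers touch the oatcake (contact force between the fingers and oatcake above 0.5 N).
It fails at once if the oatcake is broken: pressed or struck with more than 30 N (contact force between oatcake and anything else above 30 N).
It fails at once if the oatcake falls to the counter or tips by more than 40 degrees (angle between oatcake's own z axis and vertical above 0.7 rad or height (world z) of oatcake below 0.008 m).
It fails at once if the turner is pressed on the griddle with more than 30 N (contact force between turner and griddle above 30 N).
It fails at once if a bystander is moved by more than 30 mm (distance of any of canister, stopper, cruet, saltjar, mill, spoon, bowl from where it was at the start of the episode above 0.03 m).
It also fails if it takes over 72 s, if anything falls off the work surface, if the arm or the gripper's body presses on something with over 40 N, if the wrist force passes 120 N, or if a joint passes its speed limit or range.

## Working session

There is one attempt and no reset: what is moved stays moved. The work goes in short steps, Python scripts to look and compute and a tool call to move; the robot and the scene stay as the last step left them, time stands still between calls to the robot, and variables do not carry over. Pictures are saved under pics/ and viewed, at most 10 in all, crops included, and the job is handed in when it is done.

Besides the shell and the picture viewer there is one more tool, called after "Call:" by a JSON object that holds its "op" and its "data". servo_tool: Moves the arm, as the interface text tells. Scaled input: -1 to 1 covers 250 mm each way for a shift and 90 degrees each way for a turn. Its arguments: {"type":"object","properties":{"commands":{"type":"array"},"claw":{"type":"number"},"squeeze":{"type":"number"}},"required":["commands"]}

```bash
mkdir -p pics; ls; cat > h.py <<'E'
import numpy as np, cv2
from scipy.spatial.transform import Rotation as R
from bench import r
def grab(n):
    o=r.get_obs(); im,d=r.grab_frame(n); m=r.camera_model(n)
    if 'extrinsics' in m: T=np.array(m['extrinsics'])
    else:
        W=np.eye(4); W[:3,:3]=R.from_rotvec(o['orientation']).as_matrix(); W[:3,3]=o['tcp_pos']; T=W@np.array(m['hand_eye'])
    return im,d,m,T
def cloud(d,m,T):
    v,u=np.mgrid[:d.shape[0],:d.shape[1]]
    P=np.stack([(u-m['cx'])/m['fx']*d,(v-m['cy'])/m['fy']*d,d],-1)
    return P@T[:3,:3].T+T[:3,3]
def save(n,im): cv2.imwrite('pics/'+n+'.png',im[...,::-1])
E
python3 - <<'E'
from h import *
o=r.get_obs(); print(o, r.tcp_to_tips)
for n in ['top','scene']:
    im,d,m,T=grab(n); save(n,im); P=cloud(d,m,T); np.savez(n,im=im,P=P,d=d)
    print(n,T.round(3).tolist(),m['fx'])
    for t in ['turner','turner_grip','rest','griddle','griddle_floor','oatcake','stand','stand_seat','canister','stopper','cruet','saltjar','mill','spoon','bowl']:
        for q in r.mark_of(n,t)[:3]:
            u,v=map(int,np.round(q['uv'])); print(t,u,v,round(q['confidence'],2),P[min(v,399),min(u,639)].round(3))
E
```

```text
pics
{'clock': 0.0, 'joints': array([-1.25910714,  0.47781598,  0.02232705,  1.55644902, -0.01149658,
        1.10930535, -0.08308883]), 'qvel': array([-4.46060547e-04, -2.76301084e-04,  1.49504520e-04,  1.07612146e-03,
       -1.89399776e-05,  1.16642696e-03, -4.72545398e-05]), 'tau': array([ 2.87454204e-04, -5.96457553e+01,  1.60771083e+00, -2.81198072e+01,
        1.24144630e-02,  9.13322379e-03,  1.09152538e-05]), 'tcp_pos': array([0.2748855 , 0.61587979, 0.24931582]), 'orientation': array([-6.54449417e-01, -3.07241102e+00,  2.87817295e-03]), 'contact_force': array([-0.52019592,  0.07209315,  0.53676714]), 'moment': array([-0.028105  , -0.00705566,  0.02359659]), 'gripper_force': 0.0, 'grip_width': 0.08553003996779557} 0.019
top [[0.015, -0.984, 0.178, 0.386], [-1.0, -0.014, 0.005, -0.007], [-0.002, -0.178, -0.984, 1.18], [0.0, 0.0, 0.0, 1.0]] 374.1828223861624
turner 221 200 0.56 [0.587 0.309 0.024]
turner_grip 214 234 0.79 [0.475 0.306 0.084]
rest 217 225 0.79 [0.502 0.301 0.079]
rest 316 185 0.74 [0.639 0.011 0.028]
rest 471 199 0.28 [ 0.605 -0.483  0.006]
griddle 322 194 0.73
[... 1170 characters left out ...]
0.88 [0.831 0.111 0.016]
oatcake 335 217 0.77 [ 0.632 -0.01   0.027]
oatcake 292 243 0.6 [ 0.602 -0.194  0.009]
stand 244 245 0.6 [ 0.524 -0.336  0.052]
stand 306 279 0.33 [ 0.754 -0.267  0.025]
stand 242 235 0.19 [ 0.445 -0.295  0.004]
stand_seat 243 234 0.8 [ 0.446 -0.291  0.006]
canister 406 200 0.81 [0.777 0.22  0.058]
stopper 324 175 0.42 [0.42  0.144 0.006]
cruet 306 277 0.84 [ 0.753 -0.266  0.035]
saltjar 266 214 0.55 [ 0.442 -0.181  0.026]
saltjar 224 299 0.48 [ 0.617 -0.489  0.002]
mill 403 153 0.72 [0.576 0.477 0.029]
spoon 183 265 0.92 [ 0.412 -0.513  0.001]
spoon 305 276 0.56 [ 0.75  -0.268  0.039]
spoon 267 214 0.45 [ 0.448 -0.18   0.03 ]
bowl 220 298 0.75 [ 0.607 -0.496  0.005]
```

```bash
python3 - <<'E'
import cv2
im=cv2.imread('pics/top.png')[90:300,120:520]; cv2.imwrite('pics/topc.png',cv2.resize(im,(800,420),interpolation=cv2.INTER_CUBIC))
E
```

```text
(no output)
```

View pics/topc.png

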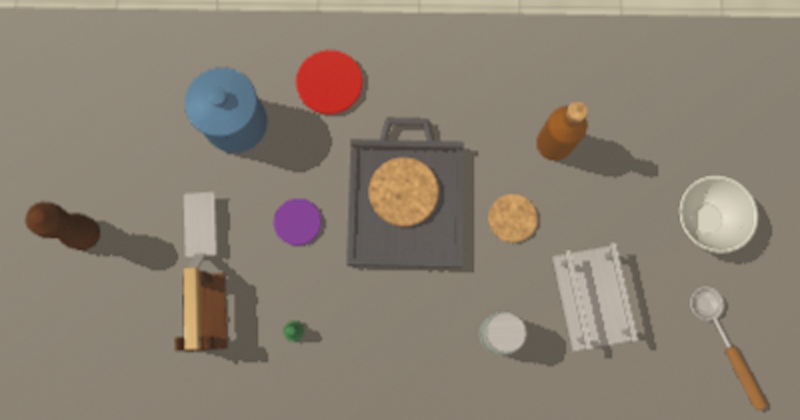

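View pics/scene.png

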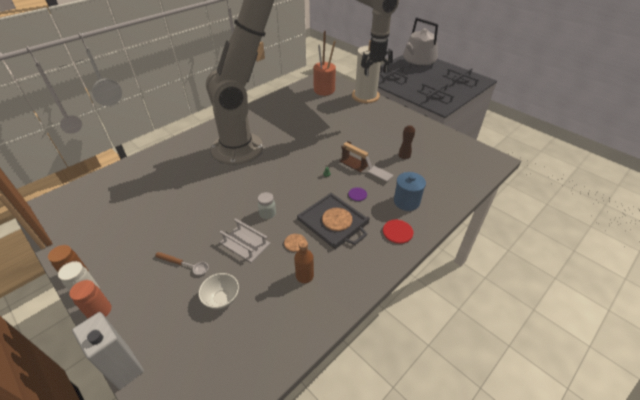

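Candidates in top picture for the oatcake: tan large disc on griddle (322,186), small tan disc (376,199), red (285,131), purple (269,201). The large tan one on the griddle is meant; everything else is as listed.

```bash
cat >> h.py <<'E'
def rect(P,mask):
    (c,s,a)=cv2.minAreaRect((P[mask][:,:2]*1000).astype(np.float32)); return np.round(c,1),np.round(s,1),round(a,2),int(mask.sum()),round(float(np.median(P[mask][:,2])),4)
def reg(P,x0,x1,y0,y1,z0,z1): return (P[...,0]>x0)&(P[...,0]<x1)&(P[...,1]>y0)&(P[...,1]<y1)&(P[...,2]>z0)&(P[...,2]<z1)
E
python3 - <<'E'
from h import *
for n in ['top','scene']:
    D=np.load(n+'.npz'); P=D['P']; im=D['im'].astype(int)
    t=lambda l,m: print(n,l,rect(P,m))
    t('handle',reg(P,.38,.56,.25,.36,.074,.092))
    t('blade',reg(P,.54,.7,.25,.36,.012,.035))
    t('griddle',reg(P,.45,.735,-.14,.12,.012,.04))
    tan=(im[...,0]-im[...,2]>40)
    t('oat',reg(P,.5,.75,-.1,.1,.02,.04)&tan)
    t('bars',reg(P,.38,.62,-.42,-.22,.042,.06))
    t('base',reg(P,.38,.62,-.42,-.22,.003,.06))
    for nm,b in dict(can=(.68,.85,.15,.32),stop=(.36,.46,.1,.2),salt=(.36,.5,-.22,-.08),cruet=(.66,.82,-.34,-.2),mill=(.5,.65,.4,.56)).items(): t(nm,reg(P,*b,.015,.25))
o=r.get_obs()
print(np.array(r.camera_model('wrist')['hand_eye']).round(3).tolist(),r.camera_model('wrist')['fx'],R.from_rotvec(o['orientation']).as_matrix().round(3).tolist())
E
```

```text
top handle (array([448.9, 302.3]), array([119.8,  51. ]), 4.14, 334, 0.0813)
top blade (array([586. , 314.9]), array([94.5, 48.7]), 4.47, 458, 0.0202)
top griddle (array([627.8,  -8.6]), array([179.3, 213.2]), 89.2, 3564, 0.0195)
top oat (array([638.9,  -5.2]), array([107.3, 107.7]), 27.2, 934, 0.0281)
top bars (array([ 478.2, -305.4]), array([149.3,  79.2]), 10.93, 316, 0.0499)
top base (array([ 500. , -319.9]), array([199.5, 239.5]), 89.84, 1574, 0.0053)
top can (array([767.2, 228.5]), array([107.5, 193.5]), 18.58, 1288, 0.1159)
top stop (array([419.3, 161. ]), array([22.4, 25.6]), 66.02, 55, 0.0314)
top salt (array([ 419.3, -155. ]), array([59.1, 59. ]), 0.4, 384, 0.0843)
top cruet (array([ 722.3, -246.4]), array([59., 51.]), 64.9, 502, 0.1125)
top mill (array([567.5, 501.4]), array([51.6, 50.5]), 26.7, 563, 0.1214)
scene handle (array([447.7, 295.3]), array([ 54.6, 120. ]), 87.76, 130, 0.0797)
scene blade (array([587.3, 311.8]), array([91.5, 51.2]), 3.76, 169, 0.0199)
scene griddle (array([626.8, -10.8]), array([215.8, 187.5]), 0.1, 2034, 0.0199)
scene oat (array([640.5,  -8. ]), array([106.4, 108.4]), 14.59, 533, 0.0278)
scene bars (array([ 479.8, -307. ]), array([150.9,  81. ]), 10.87, 219, 0.0492)
scene base (array([ 499.4, -320.5]), array([238.2, 198.9]), 0.09, 1010, 0.0055)
scene can (array([765.3, 233. ]), array([105.8, 178.1]), 16.7, 938, 0.1043)
scene stop (array([423. , 158.3]), array([25.7, 15.1]), 49.91, 35, 0.0273)
scene salt (array([ 424.6, -162.5]), array([60.3, 59. ]), 10.69, 365, 0.0642)
scene cruet (array([ 733.5, -257.1]), array([59. , 49.3]), 44.5, 623, 0.1033)
scene mill (array([574.3, 490.6]), array([52.4, 37.7]), 22.04, 337, 0.0903)
[[0.001, -0.953, -0.303, 0.078], [1.0, 0.001, 0.001, 0.0], [-0.001, -0.303, 0.953, -0.123], [0.0, 0.0, 0.0, 1.0]] 339.02475815785226 [[-0.913, 0.408, -0.0], [0.408, 0.913, 0.0], [0.0, 0.0, -1.0]]
```

```bash
cat >> h.py <<'E'
def Rt(yaw,pitch=0,roll=0):  # turner attitude, pitch>0 = nose up, degrees
    return R.from_euler('ZYX',[yaw,-pitch,roll],degrees=True).as_matrix()
def cmd(pos,yaw,pitch=0,roll=0,base=None):
    """row entries from commanded pose base=(pos,yaw,pitch) (else measured) to TCP pos with turner-forward yaw"""
    F=np.diag([-1.,1,-1]); o=r.get_obs()
    if base is None: p0,R0=o['tcp_pos'],R.from_rotvec(o['orientation']).as_matrix()
    else: p0,R0=np.array(base[0]),Rt(*base[1:])@F
    d=R0.T@(np.array(pos)-p0)/.25; a=R.from_matrix(R0.T@Rt(yaw,pitch,roll)@F).as_rotvec()/(np.pi/2)
    print(d.round(4).tolist(),a.round(4).tolist())
E
python3 -c "
from h import *
cmd([.43,.305,.25],4.4)"
```

```text
[-1.0735, -0.885, 0.0012] [0.0, -0.0, -0.3161]
```

Call:
{"op": "servo_tool", "data": {"commands": [[[-1,-0.885,0],[0,0,-0.316]],[[-1,-0.885,0],[0,0,-0.316]],[[-1,-0.885,0],[0,0,-0.316]],[[-1,-0.885,0],[0,0,-0.316]],[[-1,-0.885,0],[0,0,-0.316]],[[-1,-0.885,0],[0,0,-0.316]],[[-1,-0.885,0],[0,0,-0.316]],[[-1,-0.885,0],[0,0,-0.316]],[[-1,-0.885,0],[0,0,-0.316]],[[-1,-0.885,0],[0,0,-0.316]]]}}

```text
clock: 2.6
tcp_pos: [0.4126, 0.3139, 0.2504]
orientation: [-0.123, 3.139, 0.001]
contact_force: [-0.1, 1.0, 0.4]
grip_width: 0.0853
gripper_force: 0.0
```

```bash
python3 - <<'E'
from h import *
im,d,m,T=grab('wrist'); save('w1',im); P=cloud(d,m,T); np.savez('w1',im=im,P=P)
I=im.astype(int)
for t in ['turner','turner_grip','rest']:
    for q in r.mark_of('wrist',t)[:2]:
        u,v=map(int,np.round(q['uv'])); print(t,u,v,round(q['confidence'],2),P[min(v,399),min(u,639)].round(4))
tan=(I[...,0]-I[...,2]>40)
print('handle',rect(P,reg(P,.35,.56,.25,.36,.077,.092)&tan))
b=reg(P,.535,.7,.25,.36,.008,.036); print('blade',rect(P,b))
Q=P[b]; A=np.c_[Q[:,:2]-[.587,.313],np.ones(len(Q))]; s=np.linalg.lstsq(A,Q[:,2],rcond=None)[0]; print('plane',s, np.std(A@s-Q[:,2]),len(Q))
for z0,z1 in [(.02,.04),(.055,.065),(.062,.085)]: print(z0,rect(P,reg(P,.36,.53,.22,.36,z0,z1)&~tan))
E
```

```text
turner_grip 302 233 0.7 [0.4609 0.303  0.0816]
rest 308 246 0.8 [0.4732 0.3095 0.0829]
handle (array([447.3, 302.8]), array([119.3,  49.4]), 5.49, 2860, 0.0815)
blade (array([583. , 313.7]), array([100. ,  47.4]), 4.88, 2631, 0.0196)
plane [0.03539651 0.00509115 0.01972585] 0.0006966090417947963 2631
0.02 (array([435.1, 312.9]), array([107.5,  27. ]), 19.51, 103, 0.03)
0.055 (array([445.7, 301.5]), array([116.5,  31.6]), 5.11, 187, 0.0608)
0.062 (array([447.2, 299.1]), array([119.1,  45. ]), 4.85, 324, 0.0685)
```

View pics/w1.png

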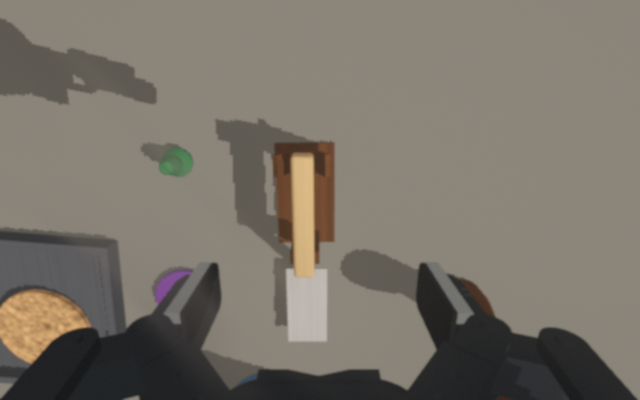

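Picture: rest at (305,190), handle (303,215), blade (307,305); oatcake at (45,325) on the griddle. The blade slopes up about 0.035 rad.

```bash
python3 -c "
from h import *
cmd([.4685,.3037,.14],4.9)
cmd([.4685,.3037,.071],4.9)
P=np.load('w1.npz')['P'];I=np.load('w1.npz')['im'].astype(int)
t=(I[...,0]-I[...,2]>40)&(I[...,0]>150)
print(rect(P,reg(P,.35,.56,.25,.36,.0785,.085)&t))"
```

```text
[-0.2198, -0.0573, 0.4407] [0.0001, -0.0001, -0.0043]
[-0.2199, -0.0573, 0.7167] [0.0001, -0.0001, -0.0043]
(array([447.5, 303. ]), array([118.8,  19.6]), 4.77, 2529, 0.0816)
```

Call:
{"op": "servo_tool", "data": {"commands": [[[-0.217,-0.053,0.2],[0,0,-0.004]],[[-0.217,-0.053,0.4],[0,0,-0.004]],[[-0.217,-0.053,0.5],[0,0,-0.004]],[[-0.217,-0.053,0.6],[0,0,-0.004]],[[-0.217,-0.053,0.68],[0,0,-0.004]],[[-0.217,-0.053,0.7167],[0,0,-0.004]],[[-0.217,-0.053,0.7167],[0,0,-0.004]],[[-0.217,-0.053,0.7167],[0,0,-0.004]]]}}

```text
clock: 3.6
tcp_pos: [0.4687, 0.3041, 0.0719]
orientation: [-0.131, 3.138, 0.001]
contact_force: [-0.1, -0.7, 0.1]
grip_width: 0.0854
gripper_force: 0.0
```

Call:
{"op": "servo_tool", "data": {"commands": [[[0,0,0],[0,0,0]],[[0,0,0],[0,0,0]],[[0,0,0],[0,0,0]],[[0,0,0],[0,0,0]],[[0,0,0],[0,0,0]],[[0,0,0],[0,0,0]],[[0,0,0],[0,0,0]],[[0,0,0],[0,0,0]]], "claw": 1, "squeeze": 60}}

```text
clock: 4.4
tcp_pos: [0.4685, 0.3036, 0.0716]
orientation: [-0.13, 3.138, 0.001]
contact_force: [-0.9, -1.0, 4.9]
grip_width: 0.0189
gripper_force: 59.1
```

Call:
{"op": "servo_tool", "data": {"commands": [[[0,0,-0.02],[0,0,0]],[[0,0,-0.06],[0,0,0]],[[0,0,-0.15],[0,0,0]],[[0,0,-0.27],[0,0,0]],[[0,0,-0.4],[0,0,0]],[[0,0,-0.5],[0,0,0]],[[0,0,-0.54],[0,0,0]],[[0,0,-0.54],[0,0,0]]], "squeeze": 100}}

```text
clock: 5.2
tcp_pos: [0.4689, 0.3038, 0.2075]
orientation: [-0.13, 3.137, 0.003]
contact_force: [0.1, -0.7, -2.6]
grip_width: 0.0187
gripper_force: 97.7
```

```bash
python3 -c "
from h import *
cmd([.43,-.005,.2],0); cmd([.43,.14,.2],2.4)"
```

```text
[0.257, -1.2182, 0.0274] [0.0011, 0.0014, 0.0527]
[0.2091, -0.6402, 0.0285] [0.0011, 0.0014, 0.026]
```

Call:
{"op": "servo_tool", "data": {"commands": [[[0.05,-0.14,0],[0,0,0.01]],[[0.12,-0.32,0],[0,0,0.02]],[[0.18,-0.5,0],[0,0,0.03]],[[0.21,-0.68,0],[0,0,0.04]],[[0.24,-0.86,0],[0,0,0.05]],[[0.257,-0.96,0],[0,0,0.053]],[[0.257,-1,0],[0,0,0.053]],[[0.257,-1,0],[0,0,0.053]]]}}

```text
clock: 6.0
tcp_pos: [0.4244, 0.0478, 0.2052]
orientation: [-0.004, -3.14, 0.001]
contact_force: [0.2, 0.5, -0.7]
grip_width: 0.0185
gripper_force: 98.0
```

Call:
{"op": "servo_tool", "data": {"commands": [[[0,-0.1,0],[0,0,0]],[[0,-0.19,0],[0,0,0]],[[0,-0.22,0],[0,0,0]],[[0,-0.22,0],[0,0,0]],[[0,-0.22,0],[0,0,0]],[[0,-0.22,0],[0,0,0]]]}}

```text
clock: 6.6
tcp_pos: [0.4251, -0.0046, 0.206]
orientation: [0.003, -3.141, -0.0]
contact_force: [0.8, 0.2, -1.4]
grip_width: 0.0186
gripper_force: 98.1
```

```bash
python3 - <<'E'
from h import *
print({k:r.get_obs()[k] for k in ('tcp_pos','orientation','contact_force','moment')})
im,d,m,T=grab('wrist'); save('w2',im); P=cloud(d,m,T); np.savez('w2',im=im,P=P); I=im.astype(int)
tan=(I[...,0]-I[...,2]>40)
print('oat',rect(P,reg(P,.5,.75,-.1,.1,.02,.04)&tan))
print('grid',rect(P,reg(P,.45,.73,-.14,.12,.018,.04)), rect(P,reg(P,.45,.73,-.14,.12,.012,.0175)))
b=reg(P,.45,.75,-.06,.06,.1,.19); print('blade',rect(P,b))
im,d,m,T=grab('top'); P=cloud(d,m,T);I=im.astype(int); np.savez('t2',im=im,P=P)
b=reg(P,.5,.75,-.06,.06,.1,.19); print('bladetop',rect(P,b))
Q=P[b]; A=np.c_[Q[:,:2]-np.median(Q[:,:2],0),np.ones(len(Q))]; s=np.linalg.lstsq(A,Q[:,2],rcond=None)[0]; print('plane',s, np.std(A@s-Q[:,2]),len(Q))
E
```

```text
{'tcp_pos': array([ 0.42512361, -0.00459886,  0.20600473]), 'orientation': array([ 2.90057485e-03, -3.14147640e+00, -4.28477803e-04]), 'contact_force': array([ 0.78663325,  0.22715204, -1.35265026]), 'moment': array([ 0.01431924,  0.02770995, -0.01543963])}
oat (array([0., 0.]), array([0., 0.]), 0.0, 0, nan)
grid (array([541.4,  -9. ]), array([ 45.8, 180.8]), 1.03, 1219, 0.0217) (array([544.1,  -9.3]), array([180. ,  47.5]), 89.69, 739, 0.0158)
blade (array([507.5,  -4.1]), array([23.7, 40.9]), 0.84, 437, 0.1527)
bladetop (array([551.2,  -3.1]), array([78.6, 44.7]), 0.64, 466, 0.1545)
plane [ 0.03514994 -0.00854014  0.15454746] 0.0019327824022708127 466
  return _methods._mean(a, axis=axis, dtype=dtype,
  ret = ret.dtype.type(ret / rcount)
```

View pics/w2.png

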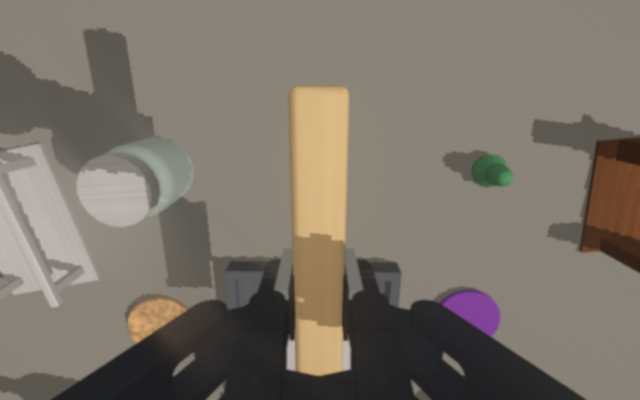

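```bash
cat >> h.py <<'E'
BEND=2.0
def tcpf(xf,zf,slope,y=-.006,yaw=0,bend=None):
    """TCP for blade front bottom edge at (xf,y,zf), blade nose-down slope deg -> pos,yaw,pitch"""
    p=-(slope+(BEND if bend is None else bend)); v=Rt(yaw,p)@np.array([.165,0,-.0515]); return np.array([xf,y,zf])-v,yaw,p
E
python3 -c "
from h import *
for z in (.04,.03,.02): t=tcpf(.572,z,10); print(t); cmd(*t)"
```

```text
(array([ 0.4213131 , -0.006     ,  0.12468003]), 0, -12.0)
[0.0149, -0.004, 0.3255] [0.0, 0.1333, 0.0008]
(array([ 0.4213131 , -0.006     ,  0.11468003]), 0, -12.0)
[0.0149, -0.004, 0.3655] [0.0, 0.1333, 0.0008]
(array([ 0.4213131 , -0.006     ,  0.10468003]), 0, -12.0)
[0.0149, -0.004, 0.4055] [0.0, 0.1333, 0.0008]
```

Call:
{"op": "servo_tool", "data": {"commands": [[[0.01,0,0.05],[0,0.05,0]],[[0.015,-0.004,0.12],[0,0.1,0]],[[0.015,-0.004,0.2],[0,0.133,0]],[[0.015,-0.004,0.28],[0,0.133,0]],[[0.015,-0.004,0.34],[0,0.133,0]],[[0.015,-0.004,0.3655],[0,0.133,0]],[[0.015,-0.004,0.3655],[0,0.133,0]],[[0.015,-0.004,0.3655],[0,0.133,0]],[[0.015,-0.004,0.3655],[0,0.133,0]]]}}

```text
clock: 7.6
tcp_pos: [0.4218, -0.0069, 0.1155]
orientation: [-0.0, -2.934, -0.001]
contact_force: [0.3, 0.1, -1.6]
grip_width: 0.0186
gripper_force: 97.9
```

```bash
python3 -c "
from h import *
o=r.get_obs();print(o['tcp_pos'],o['contact_force'],o['moment'],Rt(0,0).shape)
Rm=R.from_rotvec(o['orientation']).as_matrix()@np.diag([-1.,1,-1]); print('front',o['tcp_pos']+Rm@[.165,0,-.0515], R.from_matrix(Rm).as_euler('ZYX',degrees=True))
base=(o['tcp_pos'],0,-12)
im,d,m,T=grab('scene'); c=im[170:260,270:400]; save('s3',cv2.resize(c,(780,540),interpolation=cv2.INTER_CUBIC))
"
```

```text
[ 0.42184028 -0.00688202  0.11550796] [ 0.33617283  0.10297857 -1.59186887] [ 0.01508689 -0.26221233  0.02904315] (3, 3)
front [ 0.57271532 -0.00689957  0.03116359] [-0.01370513 11.87245299  0.02061874]
```

View pics/s3.png

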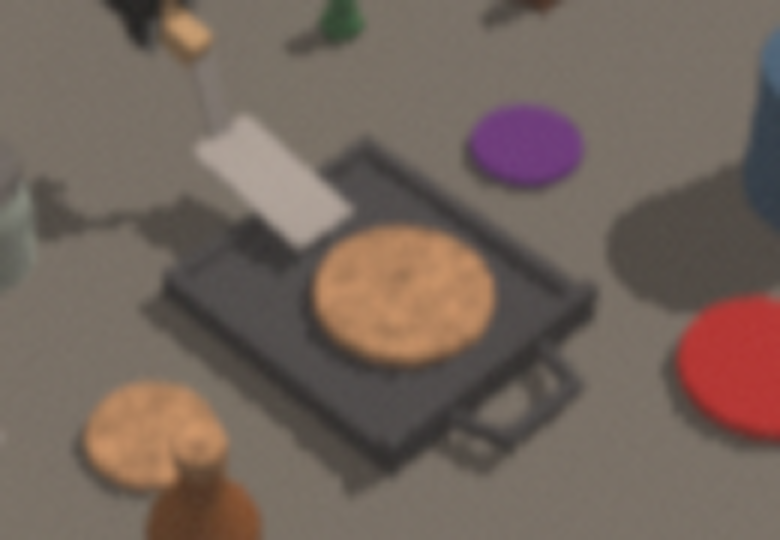

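Picture: the blade hovers over the griddle's near part, front edge (~325,230) in line with the large tan oatcake (405,295) – the right one.

Call:
{"op": "servo_tool", "data": {"commands": [[[-0.002,0,0.012],[0,0,0]],[[-0.005,0,0.024],[0,0,0]],[[-0.0075,0,0.035],[0,0,0]],[[-0.0091,0,0.043],[0,0,0]],[[-0.0091,0,0.043],[0,0,0]],[[-0.0091,0,0.043],[0,0,0]]]}}

```text
clock: 8.25
tcp_pos: [0.4212, -0.0071, 0.1037]
orientation: [-0.001, -2.932, 0.0]
contact_force: [-0.7, 0.6, -1.9]
grip_width: 0.0185
gripper_force: 97.9
```

Call:
{"op": "servo_tool", "data": {"commands": [[[-0.0008,0,0.004],[0,0,0]],[[-0.0016,0,0.008],[0,0,0]],[[-0.0016,0,0.008],[0,0,0]]]}}

```text
clock: 8.55
tcp_pos: [0.4211, -0.007, 0.1016]
orientation: [-0.001, -2.933, -0.0]
contact_force: [0.1, 0.9, -1.3]
grip_width: 0.0184
gripper_force: 97.9
```

Call:
{"op": "servo_tool", "data": {"commands": [[[-0.0008,0,0.004],[0,0,0]],[[-0.0008,0,0.004],[0,0,0]],[[-0.0008,0,0.004],[0,0,0]]]}}

```text
clock: 8.85
tcp_pos: [0.4212, -0.007, 0.1008]
orientation: [-0.001, -2.933, -0.0]
contact_force: [-1.1, 0.7, -0.7]
grip_width: 0.0188
gripper_force: 98.1
```

Call:
{"op": "servo_tool", "data": {"commands": [[[-0.0008,0,0.004],[0,0,0]],[[-0.0008,0,0.004],[0,0,0]],[[-0.0008,0,0.004],[0,0,0]]]}}

```text
clock: 9.15
tcp_pos: [0.4208, -0.0071, 0.0998]
orientation: [-0.001, -2.932, -0.0]
contact_force: [-3.8, -0.1, 3.9]
grip_width: 0.0185
gripper_force: 98.5
```

Call:
{"op": "servo_tool", "data": {"commands": [[[-0.0008,0,0.004],[0,0,0]],[[-0.0008,0,0.004],[0,0,0]],[[-0.0008,0,0.004],[0,0,0]]]}}

```text
clock: 9.45
tcp_pos: [0.4205, -0.0071, 0.0988]
orientation: [-0.001, -2.931, -0.0]
contact_force: [-6.0, 0.8, 7.7]
grip_width: 0.0187
gripper_force: 99.0
```

```bash
cat > gen.py <<'E'
from h import *
def gen(base,way,n):
    """way: list of (xf,zf,slope[,y]) ; n rows linearly"""
    F=np.diag([-1.,1,-1]); p0=np.array(base[0]); R0=Rt(*base[1:])@F; out=[]
    way=np.array(way,float); k=np.linspace(0,len(way)-1,n+1)[1:]
    for s in k:
        w=[np.interp(s,range(len(way)),way[:,i]) for i in range(way.shape[1])]
        p,y,pi=tcpf(w[0],w[1],w[2],*(w[3:] or [base[0][1]]),yaw=base[1])
        d=R0.T@(p-p0)/.25; a=R.from_matrix(R0.T@Rt(y,pi)@F).as_rotvec()/(np.pi/2)
        out.append([d.round(4).tolist(),a.round(4).tolist()])
    import json; print(json.dumps(out))
E
python3 -c "
from gen import *
b=(tcpf(.5710,.0142,10,-.007)[0],0,-12); print(b)
gen(b,[(.571,.0153,10),(.58,.0155,9.5),(.59,.0155,8.7),(.60,.0155,8)],10)
p,_,pi=tcpf(.60,.0155,8,-.007); gen((p,0,pi),[(.60,.0155,8),(.615,.0155,6.2),(.63,.0155,4.5),(.645,.0155,3.2)],15)"
```

```text
(array([ 0.4203131 , -0.007     ,  0.09888003]), 0, -12)
[[[-0.0091, 0.0, -0.0051], [0.0, -0.0017, 0.0]], [[-0.019, 0.0, -0.0058], [0.0, -0.0033, 0.0]], [[-0.029, 0.0, -0.0066], [0.0, -0.005, 0.0]], [[-0.0396, 0.0, -0.0066], [0.0, -0.0073, 0.0]], [[-0.0505, 0.0, -0.0063], [0.0, -0.01, 0.0]], [[-0.0615, 0.0, -0.0061], [0.0, -0.0127, 0.0]], [[-0.0724, 0.0, -0.0059], [0.0, -0.0152, 0.0]], [[-0.0835, 0.0, -0.0059], [0.0, -0.0176, 0.0]], [[-0.0945, 0.0, -0.006], [0.0, -0.0199, 0.0]], [[-0.1056, 0.0, -0.006], [0.0, -0.0222, 0.0]]]
[[[-0.0105, 0.0, 0.0021], [0.0, -0.004, 0.0]], [[-0.0211, 0.0, 0.0041], [0.0, -0.008, 0.0]], [[-0.0317, 0.0, 0.0062], [0.0, -0.012, 0.0]], [[-0.0423, 0.0, 0.0083], [0.0, -0.016, 0.0]], [[-0.0529, 0.0, 0.0104], [0.0, -0.02, 0.0]], [[-0.0637, 0.0, 0.0123], [0.0, -0.0238, 0.0]], [[-0.0744, 0.0, 0.0142], [0.0, -0.0276, 0.0]], [[-0.0852, 0.0, 0.0161], [0.0, -0.0313, 0.0]], [[-0.096, 0.0, 0.0179], [0.0, -0.0351, 0.0]], [[-0.1068, 0.0, 0.0198], [0.0, -0.0389, 0.0]], [[-0.1179, 0.0, 0.0208], [0.0, -0.0418, 0.0]], [[-0.129, 0.0, 0.0218], [0.0, -0.0447, 0.0]], [[-0.1401, 0.0, 0.0227], [0.0, -0.0476, 0.0]], [[-0.1512, 0.0, 0.0237], [0.0, -0.0504, 0.0]], [[-0.1623, 0.0, 0.0247], [0.0, -0.0533, 0.0]]]
```

Call:
{"op": "servo_tool", "data": {"commands": [[[-0.009,0,-0.005],[0,-0.002,0]],[[-0.019,0,-0.006],[0,-0.003,0]],[[-0.029,0,-0.0065],[0,-0.005,0]],[[-0.04,0,-0.0065],[0,-0.0073,0]],[[-0.0505,0,-0.0063],[0,-0.01,0]],[[-0.0615,0,-0.0061],[0,-0.0127,0]],[[-0.0725,0,-0.006],[0,-0.0152,0]],[[-0.0835,0,-0.006],[0,-0.0176,0]],[[-0.0945,0,-0.006],[0,-0.02,0]],[[-0.1056,0,-0.006],[0,-0.0222,0]]]}}

```text
clock: 10.45
tcp_pos: [0.4475, -0.0071, 0.0946]
orientation: [-0.001, -2.968, -0.0]
contact_force: [-4.5, 0.5, 3.4]
grip_width: 0.0183
gripper_force: 98.6
```

```bash
python3 -c "
from h import *
o=r.get_obs();print(o['clock'],o['tcp_pos'],o['contact_force'],o['moment'])
Rm=R.from_rotvec(o['orientation']).as_matrix()@np.diag([-1.,1,-1]); print('front',o['tcp_pos']+Rm@[.165,0,-.0515], R.from_matrix(Rm).as_euler('ZYX',degrees=True))
print(tcpf(.6,.0155,8,-.007))"
```

```text
10.45 [ 0.44747129 -0.00707572  0.09457267] [-4.52696676  0.50021522  3.44482297] [ 0.07565058  0.38823414 -0.00954624]
front [ 0.60108049 -0.00714198  0.01531703] [-2.48590909e-02  9.95750491e+00  4.24706186e-04]
(array([ 0.4464496 , -0.007     ,  0.09486955]), 0, -10.0)
```

Call:
{"op": "servo_tool", "data": {"commands": [[[-0.0105,0,0.001],[0,-0.004,0]],[[-0.0211,0,0.003],[0,-0.008,0]],[[-0.0317,0,0.005],[0,-0.012,0]],[[-0.0423,0,0.0073],[0,-0.016,0]],[[-0.0529,0,0.0094],[0,-0.02,0]],[[-0.0637,0,0.0113],[0,-0.0238,0]],[[-0.0744,0,0.0132],[0,-0.0276,0]],[[-0.0852,0,0.0151],[0,-0.0313,0]],[[-0.096,0,0.0169],[0,-0.035,0]],[[-0.1068,0,0.0188],[0,-0.0389,0]],[[-0.1179,0,0.0198],[0,-0.0418,0]],[[-0.129,0,0.0208],[0,-0.0447,0]],[[-0.14,0,0.0217],[0,-0.0476,0]],[[-0.1512,0,0.0227],[0,-0.0504,0]],[[-0.1623,0,0.0237],[0,-0.0533,0]]]}}

```text
clock: 11.95
tcp_pos: [0.4865, -0.0071, 0.0817]
orientation: [-0.001, -3.052, -0.0]
contact_force: [-3.6, -0.1, 1.9]
grip_width: 0.0183
gripper_force: 98.4
```

```bash
cat > st.py <<'E'
from gen import *
o=r.get_obs();print(o['clock'],o['tcp_pos'],o['contact_force'],o['moment'])
Rm=R.from_rotvec(o['orientation']).as_matrix()@np.diag([-1.,1,-1]); print('front',o['tcp_pos']+Rm@[.165,0,-.0515], R.from_matrix(Rm).as_euler('ZYX',degrees=True))
E
python3 - <<'E'
from st import *
im,d,m,T=grab('scene'); c=im[170:260,270:400]; save('s4',cv2.resize(c,(780,540),interpolation=cv2.INTER_CUBIC))
def oat(n):
    im,d,m,T=grab(n); P=cloud(d,m,T); I=im.astype(int); tan=(I[...,0]-I[...,2]>40)
    k=reg(P,.57,.75,-.1,.09,.02,.05)&tan; print(n,rect(P,k)); Q=P[k]; A=np.c_[Q[:,:2]-[.65,-.006],np.ones(len(Q))]
    print(np.linalg.lstsq(A,Q[:,2],rcond=None)[0])
oat('top'); oat('scene')
p,_,pi=tcpf(.645,.0155,3.2,-.007); gen((p,0,pi),[(.645,.0155,3.2),(.67,.0157,2.2),(.697,.016,1.2)],16)
E
```

```text
11.95 [ 0.48649181 -0.00705255  0.08171994] [-3.58624867 -0.12097504  1.93632525] [ 0.00140074  0.27608084 -0.01322116]
front [ 0.64620308 -0.00712373  0.01561733] [-2.61435269e-02  5.14983247e+00  1.88909088e-03]
top (array([673.3,  -5.6]), array([107.9,  76.3]), 86.89, 665, 0.0295)
[-0.03997857  0.00408316  0.03032265]
scene (array([658.6,  -7.8]), array([106. , 108.4]), 44.89, 559, 0.0295)
[-0.04001457  0.00686157  0.03002265]
[[[-0.012, 0.0, 0.0002], [0.0, -0.0014, 0.0]], [[-0.024, 0.0, 0.0004], [0.0, -0.0028, 0.0]], [[-0.036, 0.0, 0.0006], [0.0, -0.0042, 0.0]], [[-0.048, 0.0, 0.0008], [0.0, -0.0056, 0.0]], [[-0.06, 0.0, 0.001], [0.0, -0.0069, 0.0]], [[-0.072, 0.0, 0.0013], [0.0, -0.0083, 0.0]], [[-0.084, 0.0, 0.0015], [0.0, -0.0097, 0.0]], [[-0.096, 0.0, 0.0017], [0.0, -0.0111, 0.0]], [[-0.109, 0.0, 0.0018], [0.0, -0.0125, 0.0]], [[-0.122, 0.0, 0.0018], [0.0, -0.0139, 0.0]], [[-0.1351, 0.0, 0.0019], [0.0, -0.0153, 0.0]], [[-0.1481, 0.0, 0.002], [0.0, -0.0167, 0.0]], [[-0.1611, 0.0, 0.0021], [0.0, -0.0181, 0.0]], [[-0.1741, 0.0, 0.0022], [0.0, -0.0194, 0.0]], [[-0.1871, 0.0, 0.0022], [0.0, -0.0208, 0.0]], [[-0.2002, 0.0, 0.0023], [0.0, -0.0222, 0.0]]]
```

View pics/s4.png

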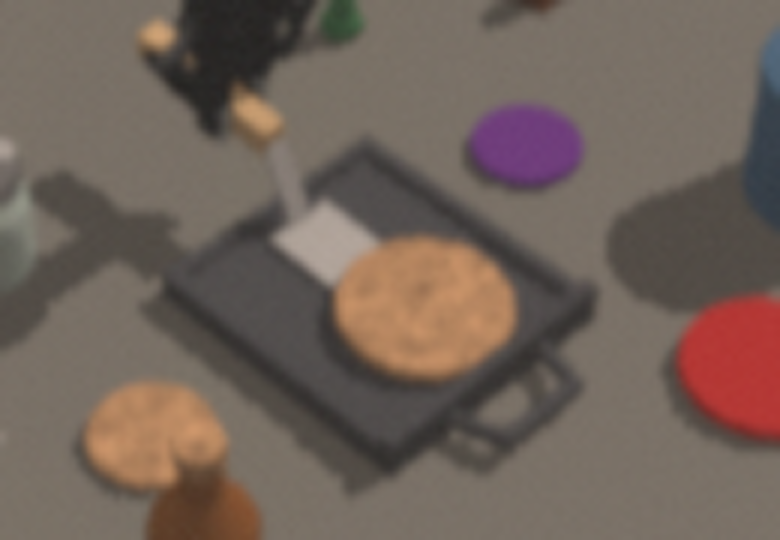

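The blade is under the near edge (~360,265), oatcake at (425,305), tilted 0.04 rad, near the far rim. Sliding on.

Call:
{"op": "servo_tool", "data": {"commands": [[[-0.013,0,0.0002],[0,-0.0014,0]],[[-0.026,0,0.0004],[0,-0.0028,0]],[[-0.039,0,0.0006],[0,-0.0042,0]],[[-0.052,0,0.0008],[0,-0.0056,0]],[[-0.065,0,0.001],[0,-0.007,0]],[[-0.078,0,0.0012],[0,-0.0083,0]],[[-0.091,0,0.0014],[0,-0.0097,0]],[[-0.104,0,0.0016],[0,-0.011,0]],[[-0.118,0,0.0018],[0,-0.0125,0]],[[-0.132,0,0.0018],[0,-0.014,0]],[[-0.146,0,0.0019],[0,-0.0153,0]],[[-0.16,0,0.002],[0,-0.0167,0]]]}}

```text
clock: 13.3
tcp_pos: [0.5244, -0.0072, 0.0773]
orientation: [-0.001, -3.074, -0.0]
contact_force: [-8.4, 0.5, 5.2]
grip_width: 0.0182
gripper_force: 98.7
```

```bash
python3 - <<'E'
from st import *
for n in ('top','scene'):
    im,d,m,T=grab(n); P=cloud(d,m,T); I=im.astype(int); tan=(I[...,0]-I[...,2]>40)
    k=reg(P,.57,.75,-.1,.09,.02,.05)&tan; print(n,rect(P,k)); Q=P[k]; A=np.c_[Q[:,:2]-[.65,-.006],np.ones(len(Q))]
    print(np.linalg.lstsq(A,Q[:,2],rcond=None)[0])
E
```

```text
13.3 [ 0.52435577 -0.00720195  0.07733586] [-8.41814825  0.4648452   5.21746053] [-0.0114873   0.98228655  0.0215048 ]
front [ 0.68548237 -0.00727886  0.01476219] [-2.76899661e-02  3.88947802e+00  1.06993529e-03]
top (array([695.9,  -7.8]), array([89., 32.]), 85.94, 208, 0.0293)
[-0.1081672  -0.0008907   0.03397578]
scene (array([658. ,  -7.3]), array([107.9, 110. ]), 32.04, 556, 0.0304)
[-0.02379711  0.01092901  0.0305496 ]
```

```bash
python3 - <<'E'
from gen import *
p,_,pi=tcpf(.685,.0155,1.7,-.007); gen((p,0,pi),[(.685,.0162,1.7),(.701,.0165,1.2)],6)
p,_,pi=tcpf(.701,.0165,1.2,-.007); gen((p,0,pi),[(.701,.0165,1.2),(.6995,.022,-0.8),(.697,.030,-2),(.693,.045,-2),(.685,.08,-2),(.675,.12,-2)],20)
E
```

```text
[[[-0.0102, 0.0, -0.0027], [0.0, -0.0009, 0.0]], [[-0.0205, 0.0, -0.0026], [0.0, -0.0019, 0.0]], [[-0.0308, 0.0, -0.0026], [0.0, -0.0028, 0.0]], [[-0.0412, 0.0, -0.0025], [0.0, -0.0037, 0.0]], [[-0.0515, 0.0, -0.0024], [0.0, -0.0046, 0.0]], [[-0.0618, 0.0, -0.0024], [0.0, -0.0056, 0.0]]]
[[[0.0036, 0.0, 0.0004], [0.0, -0.0056, 0.0]], [[0.0071, 0.0, 0.0007], [0.0, -0.0111, 0.0]], [[0.0106, 0.0, 0.0011], [0.0, -0.0167, 0.0]], [[0.014, 0.0, 0.0015], [0.0, -0.0222, 0.0]], [[0.0179, 0.0, -0.0028], [0.0, -0.0256, 0.0]], [[0.0218, 0.0, -0.0072], [0.0, -0.0289, 0.0]], [[0.0256, 0.0, -0.0115], [0.0, -0.0322, 0.0]], [[0.0295, 0.0, -0.0159], [0.0, -0.0356, 0.0]], [[0.0343, 0.0, -0.0306], [0.0, -0.0356, 0.0]], [[0.0391, 0.0, -0.0454], [0.0, -0.0356, 0.0]], [[0.044, 0.0, -0.0601], [0.0, -0.0356, 0.0]], [[0.0488, 0.0, -0.0749], [0.0, -0.0356, 0.0]], [[0.0587, 0.0, -0.1094], [0.0, -0.0356, 0.0]], [[0.0687, 0.0, -0.1439], [0.0, -0.0356, 0.0]], [[0.0786, 0.0, -0.1784], [0.0, -0.0356, 0.0]], [[0.0885, 0.0, -0.2129], [0.0, -0.0356, 0.0]], [[0.1008, 0.0, -0.2522], [0.0, -0.0356, 0.0]], [[0.113, 0.0, -0.2916], [0.0, -0.0356, 0.0]], [[0.1252, 0.0, -0.331], [0.0, -0.0356, 0.0]], [[0.1374, 0.0, -0.3704], [0.0, -0.0356, 0.0]]]
```

Call:
{"op": "servo_tool", "data": {"commands": [[[-0.0102,0,-0.0027],[0,-0.001,0]],[[-0.0205,0,-0.0026],[0,-0.002,0]],[[-0.0308,0,-0.0026],[0,-0.0028,0]],[[-0.0412,0,-0.0025],[0,-0.0037,0]],[[-0.0515,0,-0.0024],[0,-0.0046,0]],[[-0.0618,0,-0.0024],[0,-0.0056,0]],[[-0.0618,0,-0.0024],[0,-0.0056,0]]]}}

```text
clock: 14.1
tcp_pos: [0.5386, -0.0071, 0.0766]
orientation: [-0.001, -3.08, -0.0]
contact_force: [-12.4, 0.3, 6.3]
grip_width: 0.0184
gripper_force: 98.9
```

```bash
python3 - <<'E'
from st import *
for n in ('scene',):
    im,d,m,T=grab(n); P=cloud(d,m,T); I=im.astype(int); tan=(I[...,0]-I[...,2]>40)
    k=reg(P,.57,.75,-.1,.09,.02,.05)&tan; print(n,rect(P,k)); Q=P[k]; A=np.c_[Q[:,:2]-[.65,-.006],np.ones(len(Q))]
    print(np.linalg.lstsq(A,Q[:,2],rcond=None)[0])
E
```

```text
14.1 [ 0.53861884 -0.00710966  0.07655669] [-12.38686675   0.34907498   6.33223143] [0.03712201 1.76968091 0.033707  ]
front [ 0.70012711 -0.00716155  0.01497482] [-0.01985136  3.53721599  0.00453029]
scene (array([659.6,  -8.9]), array([105.9, 108.5]), 44.92, 554, 0.0303)
[-0.01951284  0.00627094  0.03054031]
```

Call:
{"op": "servo_tool", "data": {"commands": [[[0.0036,0,0],[0,-0.0056,0]],[[0.0071,0,0],[0,-0.0111,0]],[[0.0106,0,0],[0,-0.0167,0]],[[0.014,0,0],[0,-0.0222,0]],[[0.0179,0,-0.0028],[0,-0.0256,0]],[[0.0218,0,-0.0072],[0,-0.0289,0]],[[0.0256,0,-0.0115],[0,-0.0322,0]],[[0.0295,0,-0.0159],[0,-0.0356,0]],[[0.0343,0,-0.0306],[0,-0.0356,0]]]}}

```text
clock: 15.05
tcp_pos: [0.5336, -0.0071, 0.0857]
orientation: [0.001, 3.14, 0.0]
contact_force: [-0.1, 0.3, -3.0]
grip_width: 0.0186
gripper_force: 97.8
```

```bash
python3 - <<'E'
from st import *
for n in ('scene',):
    im,d,m,T=grab(n); P=cloud(d,m,T); I=im.astype(int); tan=(I[...,0]-I[...,2]>40)
    k=reg(P,.57,.75,-.1,.09,.02,.07)&tan; print(n,rect(P,k)); Q=P[k]; A=np.c_[Q[:,:2]-[.65,-.006],np.ones(len(Q))]
    print(np.linalg.lstsq(A,Q[:,2],rcond=None)[0])
    c=im[170:260,270:400]; save('s5',cv2.resize(c,(780,540),interpolation=cv2.INTER_CUBIC))
E
```

```text
15.05 [ 0.53359555 -0.00707661  0.08572204] [-0.09109509  0.29747372 -2.99030464] [-0.02605405  0.11324393  0.02829877]
front [ 0.69867766 -0.00714498  0.03448592] [-0.02491277 -0.09160833  0.00378859]
scene (array([655.6,  -8.7]), array([108.2, 107.1]), 50.59, 548, 0.0458)
[0.03477957 0.00455621 0.04542032]
```

View pics/s5.png

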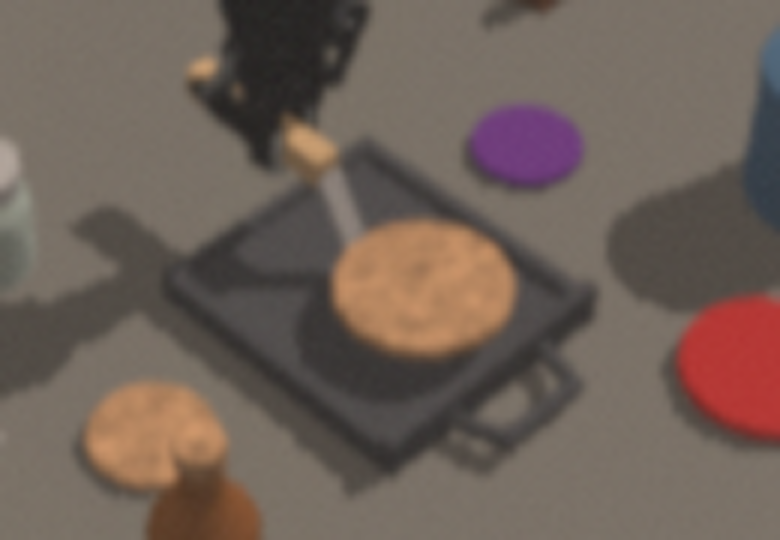

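Oatcake rides on the blade at (425,285), clear of the floor. Lifting on.

Call:
{"op": "servo_tool", "data": {"commands": [[[0.004,0,-0.02],[0,0,0]],[[0.008,0,-0.06],[0,0,0]],[[0.012,0,-0.11],[0,0,0]],[[0.016,0,-0.16],[0,0,0]],[[0.02,0,-0.21],[0,0,0]],[[0.024,0,-0.26],[0,0,0]],[[0.028,0,-0.31],[0,0,0]],[[0.032,0,-0.36],[0,0,0]],[[0.036,0,-0.4],[0,0,0]],[[0.04,0,-0.43],[0,0,0]],[[0.04,0,-0.44],[0,0,0]],[[0.04,0,-0.44],[0,0,0]],[[0.04,0,-0.44],[0,0,0]]]}}

```text
clock: 16.4
tcp_pos: [0.523, -0.0071, 0.1949]
orientation: [-0.0, -3.141, 0.0]
contact_force: [0.2, -0.9, -2.2]
grip_width: 0.0187
gripper_force: 97.8
```

```bash
cat > oat.py <<'E'
from st import *
def oat(n,b,show=True):
    im,d,m,T=grab(n); P=cloud(d,m,T); I=im.astype(int); tan=(I[...,0]-I[...,2]>40)
    k=reg(P,*b)&tan; c=rect(P,k); Q=P[k]; A=np.c_[Q[:,:2]-c[0]/1000,np.ones(len(Q))]
    print(n,c,np.linalg.lstsq(A,Q[:,2],rcond=None)[0].round(4)); return im,P
E
python3 - <<'E'
from oat import *
oat('scene',(.55,.75,-.1,.09,.11,.2)); oat('top',(.55,.75,-.1,.09,.11,.2))
c=np.array([.4788,-.306]); u=np.array([np.cos(np.radians(10.9)),np.sin(np.radians(10.9))])
t=c+u*(.015-.006-.115); print(t); cmd([*t,.19],10.9)
E
```

```text
16.4 [ 0.52296253 -0.00707291  0.19494541] [ 0.18555649 -0.86360927 -2.22079107] [-0.00602441  0.15309449  0.01581249]
front [ 0.68795046 -0.00713058  0.14340677] [-0.01778115  0.01342043 -0.00720036]
scene (array([634.2,  -2.8]), array([106.6, 132.9]), 60.17, 585, 0.1547) [-0.0375  0.0005  0.1556]
top (array([678.9,  -5.8]), array([93.5, 38.1]), 89.35, 330, 0.1561) [ 0.0018 -0.0134  0.156 ]
[ 0.37471238 -0.32604412]
[0.5924, -1.2761, 0.0198] [-0.0001, -0.0003, -0.1214]
```

Call:
{"op": "servo_tool", "data": {"commands": [[[0.008,-0.018,0],[0,0,-0.002]],[[0.025,-0.054,0],[0,0,-0.005]],[[0.05,-0.108,0],[0,0,-0.01]],[[0.084,-0.181,0],[0,0,-0.017]],[[0.126,-0.272,0],[0,0,-0.026]],[[0.168,-0.363,0],[0,0,-0.035]],[[0.211,-0.454,0],[0,0,-0.043]],[[0.253,-0.545,0],[0,0,-0.052]],[[0.295,-0.635,0],[0,0,-0.06]],[[0.337,-0.725,0],[0,0,-0.069]],[[0.379,-0.816,0],[0,0,-0.078]],[[0.418,-0.9,0],[0,0,-0.086]],[[0.441,-0.951,0],[0,0,-0.091]],[[0.455,-0.98,0],[0,0,-0.093]],[[0.455,-0.98,0],[0,0,-0.093]],[[0.455,-0.98,0],[0,0,-0.093]]]}}

```text
clock: 18.1
tcp_pos: [0.4095, -0.2516, 0.1952]
orientation: [-0.229, 3.133, 0.001]
contact_force: [0.4, -0.8, -2.5]
grip_width: 0.0186
gripper_force: 97.8
```

```bash
python3 - <<'E'
from st import *
cmd([.3747,-.326,.19],10.9,-2)
E
```

```text
18.1 [ 0.40949132 -0.25158971  0.19524597] [ 0.42678193 -0.81311419 -2.46449163] [0.02754249 0.1716393  0.01919567]
front [ 0.57277031 -0.22759289  0.14385168] [ 8.35496683 -0.03670207  0.01870931]
[0.181, -0.2743, 0.0208] [0.0007, 0.0226, -0.0283]
```

Call:
{"op": "servo_tool", "data": {"commands": [[[0.011,-0.017,0],[0,0.002,-0.002]],[[0.033,-0.05,0.002],[0,0.005,-0.005]],[[0.066,-0.1,0.005],[0,0.009,-0.01]],[[0.1,-0.152,0.01],[0,0.013,-0.016]],[[0.133,-0.202,0.015],[0,0.017,-0.021]],[[0.158,-0.24,0.018],[0,0.02,-0.025]],[[0.174,-0.264,0.02],[0,0.022,-0.028]],[[0.181,-0.274,0.021],[0,0.0226,-0.0283]],[[0.181,-0.274,0.021],[0,0.0226,-0.0283]],[[0.181,-0.274,0.021],[0,0.0226,-0.0283]],[[0.181,-0.274,0.021],[0,0.0226,-0.0283]]]}}

```text
clock: 19.2
tcp_pos: [0.3749, -0.3258, 0.1901]
orientation: [0.296, -3.093, 0.004]
contact_force: [0.9, 0.5, -2.4]
grip_width: 0.0189
gripper_force: 97.8
```

```bash
python3 - <<'E'
from oat import *
B=(.425,.6,-.4,-.2,.1,.2)
im,P=oat('top',B); c=im[190:310,340:500]; save('t6',cv2.resize(c,(800,600),interpolation=cv2.INTER_CUBIC))
oat('scene',B)
E
```

```text
19.2 [ 0.37493815 -0.32584367  0.19006243] [ 0.85678802  0.54747659 -2.40003315] [-0.0292788   0.06926093  0.02334909]
front [ 0.53507512 -0.29480854  0.13287658] [10.95174359  1.98553746  0.05198579]
top (array([ 492. , -301.8]), array([108.4, 108.7]), 1.23, 1258, 0.1458) [0.0102 0.0007 0.1457]
scene (array([ 493.2, -303.9]), array([107.6, 110.4]), 20.61, 690, 0.1456) [-0.0062  0.0046  0.1454]
```

View pics/t6.png

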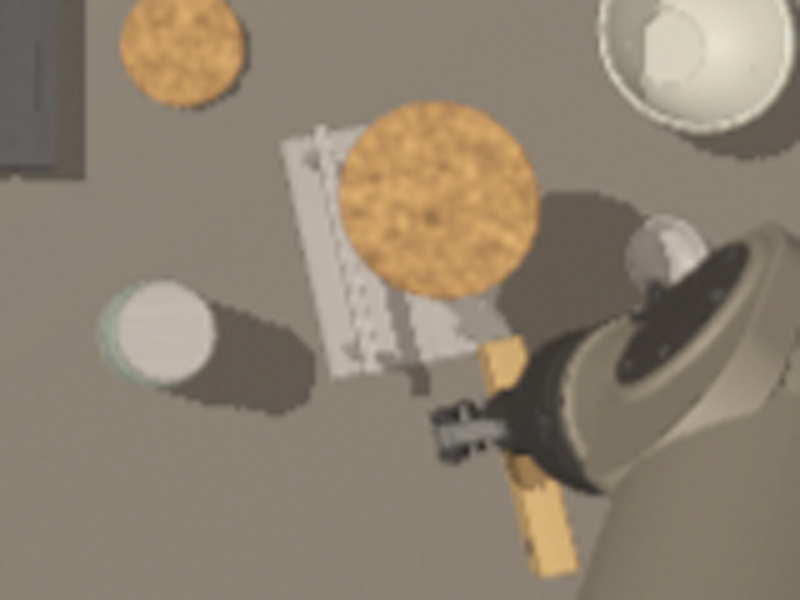

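Picture: oatcake (438,198) above the stand, blade hidden, handle at (525,450), in line with the bars. Lowering.

Call:
{"op": "servo_tool", "data": {"commands": [[[0,0,0.02],[0,0,0]],[[-0.002,0,0.06],[0,0,0]],[[-0.004,0,0.12],[0,0,0]],[[-0.006,0,0.18],[0,0,0]],[[-0.008,0,0.228],[0,0,0]],[[-0.009,0,0.268],[0,0,0]],[[-0.01,0,0.294],[0,0,0]],[[-0.011,0,0.308],[0,0,0]],[[-0.011,0,0.308],[0,0,0]],[[-0.011,0,0.308],[0,0,0]]]}}

```text
clock: 20.3
tcp_pos: [0.3749, -0.3266, 0.1133]
orientation: [0.295, -3.093, 0.005]
contact_force: [0.4, 0.6, -2.9]
grip_width: 0.0186
gripper_force: 97.8
```

```bash
python3 - <<'E'
from oat import *
B=(.415,.6,-.4,-.2,.055,.085)
oat('top',B); oat('scene',B)
E
```

```text
20.3 [ 0.37487226 -0.3265615   0.11333025] [ 0.3541279   0.62361418 -2.86459159] [0.00194264 0.08802105 0.02248824]
front [ 0.53506556 -0.29573054  0.05619173] [10.89034538  1.968904    0.01155599]
top (array([ 491.9, -301.1]), array([107.5, 107.7]), 0.04, 1088, 0.069) [ 0.0102 -0.0025  0.069 ]
scene (array([ 493.5, -303.7]), array([104.5, 110.8]), 54.58, 657, 0.069) [-0.0075  0.0046  0.069 ]
```

Call:
{"op": "servo_tool", "data": {"commands": [[[0,0,0.008],[0,0,0]],[[-0.001,0,0.016],[0,0,0]],[[-0.001,0,0.02],[0,0,0]],[[-0.001,0,0.024],[0,0,0]],[[-0.001,0,0.028],[0,0,0]],[[-0.001,0,0.032],[0,0,0]],[[-0.001,0,0.036],[0,0,0]],[[-0.002,0,0.042],[0,0,0]],[[-0.002,0,0.05],[0,0,0]],[[-0.002,0,0.058],[0,0,0]],[[-0.003,0,0.066],[0,0,0]],[[-0.003,0,0.073],[0,0,0]],[[-0.003,0,0.073],[0,0,0]],[[-0.003,0,0.073],[0,0,0]]]}}

```text
clock: 21.8
tcp_pos: [0.3747, -0.3263, 0.0947]
orientation: [0.295, -3.093, 0.004]
contact_force: [-0.0, -0.6, -2.3]
grip_width: 0.0182
gripper_force: 98.0
```

```bash
python3 - <<'E'
from oat import *
B=(.415,.6,-.4,-.2,.055,.085)
oat('top',B); oat('scene',B)
u=np.array([np.cos(np.radians(10.9)),np.sin(np.radians(10.9))])
p=r.get_obs()['tcp_pos']; t=p[:2]-u*.115; print(t,np.hypot(*t),np.hypot(*p[:2])); cmd([*t,p[2]],10.9,-2)
E
```

```text
21.8 [ 0.37469297 -0.32631455  0.09468201] [-0.03720915 -0.63790315 -2.3209495 ] [0.05038198 0.03145623 0.0436597 ]
front [ 0.53484732 -0.29547274  0.03744027] [10.88706259  2.00516771  0.04200506]
top (array([ 492.5, -301.5]), array([107.9, 108.3]), 75.36, 1060, 0.062) [ 0.0009 -0.0033  0.062 ]
scene (array([ 493.4, -305.3]), array([108.1, 107.6]), 82.63, 646, 0.0617) [-0.0092 -0.0027  0.0617]
[ 0.26185503 -0.34809555] 0.43558991093357907 0.496955034655106
[0.4597, -0.0001, 0.016] [0.0004, 0.0001, -0.0001]
```

Call:
{"op": "servo_tool", "data": {"commands": [[[0.02,0,0.0007],[0,0,0]],[[0.06,0,0.002],[0,0,0]],[[0.12,0,0.004],[0,0,0]],[[0.18,0,0.006],[0,0,0]],[[0.24,0,0.0085],[0,0,0]],[[0.3,0,0.0105],[0,0,0]],[[0.35,0,0.0122],[0,0,0]],[[0.4,0,0.014],[0,0,0]],[[0.43,0,0.015],[0,0,0]],[[0.45,0,0.0157],[0,0,0]],[[0.45,0,0.0157],[0,0,0]],[[0.45,0,0.0157],[0,0,0]]]}}

```text
clock: 23.1
tcp_pos: [0.2647, -0.3476, 0.0948]
orientation: [0.296, -3.093, 0.004]
contact_force: [0.6, 0.1, -1.0]
grip_width: 0.019
gripper_force: 98.0
```

```bash
python3 - <<'E'
from oat import *
B=(.415,.6,-.4,-.2,.055,.085)
oat('top',B); im,P=oat('scene',B)
cmd([.42,-.15,.2],8,0); cmd([.32,-.348,.23],10.9,0)
E
```

```text
23.1 [ 0.26471427 -0.34759162  0.09476997] [ 0.55982258  0.1319631  -1.01081219] [ 0.05539551 -0.0298095   0.0078012 ]
front [ 0.42488324 -0.31666973  0.0376124 ] [10.91907924  1.97559998  0.02499789]
top (array([ 492.5, -301.7]), array([108.7, 107.9]), 6.03, 1065, 0.0621) [0.0061 0.0002 0.0621]
scene (array([ 494.2, -304.1]), array([107.4, 108.7]), 55.34, 644, 0.0618) [-0.0057 -0.0026  0.0617]
[-0.7441, 0.658, -0.4467] [-0.0003, -0.022, 0.0328]
[-0.1971, -0.0435, -0.5482] [0.0003, -0.022, 0.0006]
```

Call:
{"op": "servo_tool", "data": {"commands": [[[0.001,0,-0.03],[0,0,0]],[[0.003,0,-0.09],[0,0,0]],[[0.006,0,-0.17],[0,0,0]],[[0.009,0,-0.25],[0,0,0]],[[0.012,0,-0.33],[0,0,0]],[[0.015,0,-0.42],[0,0,0]],[[0.017,0,-0.48],[0,-0.01,0]],[[0.017,0,-0.48],[0,-0.022,0]],[[0.017,0,-0.48],[0,-0.022,0]]]}}

```text
clock: 24.1
tcp_pos: [0.2635, -0.3475, 0.2146]
orientation: [-0.297, 3.127, 0.002]
contact_force: [-0.5, 1.2, -2.2]
grip_width: 0.0183
gripper_force: 98.0
```

```bash
python3 - <<'E'
from oat import *
cmd([.43,-.17,.21],8,0); b=([.43,-.17,.21],8,0)
cmd([.45,.07,.21],5,0,base=b); b=([.45,.07,.21],5,0); cmd([.4688,.3036,.20],4.75,0,base=b)
E
```

```text
24.1 [ 0.26354021 -0.3475079   0.21457392] [-0.46057799  1.17598346 -2.23491999] [ 0.02138569  0.02919501 -0.02203966]
front [ 0.42562801 -0.31641317  0.1632133 ] [10.84340026 -0.04838379  0.05197805]
[-0.7875, 0.5721, 0.0195] [0.0006, 0.0005, 0.0316]
[-0.2128, 0.9395, 0.0] [0.0, 0.0, 0.0333]
[-0.1564, 0.9243, 0.04] [0.0, 0.0, 0.0028]
```

Call:
{"op": "servo_tool", "data": {"commands": [[[-0.06,0.04,0],[0,0,0]],[[-0.17,0.13,0],[0,0,0.005]],[[-0.3,0.22,0],[0,0,0.01]],[[-0.43,0.31,0],[0,0,0.017]],[[-0.56,0.41,0.01],[0,0,0.023]],[[-0.68,0.5,0.015],[0,0,0.028]],[[-0.76,0.55,0.019],[0,0,0.031]],[[-0.7875,0.572,0.0195],[0,0,0.0316]],[[-0.7875,0.572,0.0195],[0,0,0.0316]],[[-0.7875,0.572,0.0195],[0,0,0.0316]]]}}

```text
clock: 25.1
tcp_pos: [0.4291, -0.171, 0.2093]
orientation: [0.218, -3.132, -0.001]
contact_force: [-0.1, 0.2, -1.3]
grip_width: 0.0183
gripper_force: 98.0
```

Call:
{"op": "servo_tool", "data": {"commands": [[[-0.01,0.05,0],[0,0,0.001]],[[-0.04,0.17,0],[0,0,0.005]],[[-0.07,0.31,0],[0,0,0.01]],[[-0.1,0.46,0],[0,0,0.017]],[[-0.14,0.61,0],[0,0,0.022]],[[-0.17,0.76,0],[0,0,0.027]],[[-0.2,0.88,0],[0,0,0.031]],[[-0.2128,0.9395,0],[0,0,0.0333]],[[-0.2128,0.9395,0],[0,0,0.0333]]]}}

```text
clock: 26.0
tcp_pos: [0.45, 0.0707, 0.21]
orientation: [0.141, -3.138, -0.001]
contact_force: [-0.5, -0.9, -1.8]
grip_width: 0.0185
gripper_force: 98.0
```

Call:
{"op": "servo_tool", "data": {"commands": [[[-0.01,0.05,0],[0,0,0]],[[-0.03,0.17,0],[0,0,0]],[[-0.05,0.31,0.01],[0,0,0]],[[-0.08,0.46,0.02],[0,0,0]],[[-0.1,0.61,0.03],[0,0,0]],[[-0.13,0.76,0.035],[0,0,0]],[[-0.148,0.87,0.04],[0,0,0.002]],[[-0.1564,0.9243,0.04],[0,0,0.0028]],[[-0.1564,0.9243,0.04],[0,0,0.0028]],[[-0.1564,0.9243,0.04],[0,0,0.0028]]]}}

```text
clock: 27.0
tcp_pos: [0.4692, 0.3014, 0.2]
orientation: [0.128, -3.138, 0.002]
contact_force: [-0.3, -1.2, -1.6]
grip_width: 0.0186
gripper_force: 98.0
```

```bash
python3 - <<'E'
from oat import *
cmd([.4685,.3037,.0735],4.75,0)
E
```

```text
27.0 [0.46921558 0.30135056 0.20001083] [-0.31275895 -1.20248623 -1.57350504] [-0.06179652  0.05818384 -0.01195563]
front [0.6336232  0.31474721 0.14835895] [ 4.67565411  0.05275264 -0.05519659]
[0.0016, 0.0101, 0.506] [-0.0006, -0.0006, -0.0008]
```

Call:
{"op": "servo_tool", "data": {"commands": [[[0.0016,0.01,0.05],[0,0,0]],[[0.0016,0.01,0.15],[0,0,0]],[[0.0016,0.01,0.27],[0,0,0]],[[0.0016,0.01,0.37],[0,0,0]],[[0.0016,0.01,0.43],[0,0,0]],[[0.0016,0.01,0.45],[0,0,0]],[[0.0016,0.01,0.45],[0,0,0]]]}}

```text
clock: 27.7
tcp_pos: [0.4679, 0.3048, 0.0869]
orientation: [0.129, -3.137, 0.001]
contact_force: [0.0, -0.3, -1.6]
grip_width: 0.0185
gripper_force: 98.0
```

```bash
python3 - <<'E'
from st import *
im,d,m,T=grab('top'); P=cloud(d,m,T)
b=reg(P,.545,.66,.28,.35,.015,.06); print(rect(P,b)); Q=P[b]; A=np.c_[Q[:,:2]-[.587,.313],np.ones(len(Q))]; print(np.linalg.lstsq(A,Q[:,2],rcond=None)[0])
I=im.astype(int); t=(I[...,0]-I[...,2]>40)&(I[...,0]>150)
print(rect(P,reg(P,.35,.56,.25,.36,.08,.12)&t))
cmd([.4685,.3037,.0722],4.75,0)
E
```

```text
27.7 [0.46793914 0.30476737 0.0869205 ] [ 0.04961377 -0.32974515 -1.62033952] [0.04199488 0.02493382 0.06220954]
front [0.63228979 0.31831105 0.03512587] [ 4.72344976  0.10234162 -0.04005767]
(array([589.8, 316.7]), array([87.1, 48.9]), 3.34, 428, 0.0351)
[ 0.03556598 -0.00618004  0.0350594 ]
(array([447.5, 304.4]), array([118.3,  19.2]), 4.17, 159, 0.097)
[0.0002, -0.0068, 0.0624] [0.0002, -0.0003, -0.0001]
```

Call:
{"op": "servo_tool", "data": {"commands": [[[0,-0.005,0.02],[0,0,0]],[[0,-0.005,0.04],[0,0,0]],[[0,-0.005,0.052],[0,0,0]],[[0,-0.005,0.058],[0,0,0]],[[0,-0.005,0.0605],[0,0,0]],[[0,-0.005,0.0605],[0,0,0]]]}}

```text
clock: 28.35
tcp_pos: [0.4683, 0.305, 0.0726]
orientation: [0.132, -3.138, -0.001]
contact_force: [0.1, -0.4, -1.4]
grip_width: 0.0185
gripper_force: 98.0
```

Call:
{"op": "servo_tool", "data": {"commands": [[[0,0,0.003],[0,0,0]],[[0,0,0.005],[0,0,0]],[[0,0,0.005],[0,0,0]],[[0,0,0.005],[0,0,0]]]}}

```text
clock: 28.75
tcp_pos: [0.4684, 0.305, 0.0717]
orientation: [0.132, -3.139, -0.001]
contact_force: [-1.7, -1.3, 4.0]
grip_width: 0.0187
gripper_force: 98.8
```

Contact; handle rests on the blocks. Release and rise.

Call:
{"op": "servo_tool", "data": {"commands": [[[0,0,0],[0,0,0]],[[0,0,0],[0,0,0]],[[0,0,0],[0,0,0]],[[0,0,0],[0,0,0]],[[0,0,0],[0,0,0]],[[0,0,0],[0,0,0]],[[0,0,0],[0,0,0]],[[0,0,0],[0,0,0]],[[0,0,0],[0,0,0]],[[0,0,0],[0,0,0]]], "claw": 0}}

```text
clock: 29.75
tcp_pos: [0.4683, 0.3049, 0.0714]
orientation: [0.132, -3.138, -0.001]
contact_force: [-0.2, 0.4, -0.5]
grip_width: 0.0854
gripper_force: 0.0
```

Call:
{"op": "servo_tool", "data": {"commands": [[[0,0,-0.04],[0,0,0]],[[0,0,-0.12],[0,0,0]],[[0,0,-0.25],[0,0,0]],[[0,0,-0.4],[0,0,0]],[[0,0,-0.55],[0,0,0]],[[0,0,-0.68],[0,0,0]],[[0.1,0,-0.72],[0,0,0]],[[0.2,0,-0.72],[0,0,0]],[[0.2,0,-0.72],[0,0,0]]]}}

```text
clock: 30.65
tcp_pos: [0.4159, 0.3008, 0.2526]
orientation: [0.136, -3.138, -0.002]
contact_force: [0.5, 0.0, -1.2]
grip_width: 0.0854
gripper_force: 0.0
```

```bash
python3 - <<'E'
from oat import *
oat('top',(.415,.6,-.4,-.2,.055,.085)); im,P=oat('scene',(.415,.6,-.4,-.2,.055,.085))
im,d,m,T=grab('wrist'); P=cloud(d,m,T); I=im.astype(int)
t=(I[...,0]-I[...,2]>40)&(I[...,0]>150)
print('handle',rect(P,reg(P,.35,.56,.25,.36,.0785,.085)&t))
b=reg(P,.535,.7,.25,.36,.008,.036); print('blade',rect(P,b)); Q=P[b]; A=np.c_[Q[:,:2]-[.587,.313],np.ones(len(Q))]; print(np.linalg.lstsq(A,Q[:,2],rcond=None)[0])
im,d,m,T=grab('scene'); save('s7',im[120:340,140:460])
E
```

```text
30.65 [0.41585348 0.30082853 0.25261076] [ 0.50030847  0.02826926 -1.17038378] [ 0.03053336 -0.04465305 -0.00911633]
front [0.58020403 0.31513983 0.20102264] [4.95169906 0.03062166 0.07990205]
top (array([ 492.2, -301.3]), array([108.1, 108. ]), 32.27, 1065, 0.062) [ 0.0026 -0.0041  0.062 ]
scene (array([ 492.6, -304.9]), array([105.3, 110. ]), 53.16, 643, 0.0617) [-0.0069 -0.0022  0.0617]
handle (array([448.1, 303.9]), array([118.9,  19.5]), 5.34, 2549, 0.0817)
blade (array([583.2, 315.4]), array([100.2,  48.1]), 4.88, 2672, 0.0197)
[0.03527307 0.00335426 0.01974643]
```

View pics/s7.png

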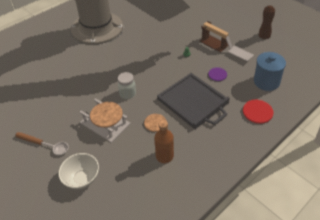

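Oatcake lies on the stand (crop 106,113), turner is back on its rest (215,35) within about 1 mm of its start, bystanders unmoved. Handing in.

```bash
python3 -c "
from bench import r
print(r.hand_in())"
```

```text
the job is handed in; nothing more can be done
None
```

The oatcake lies flat across both bars of the stand, about 14 mm along from centre. The turner is level on its rest, within about 2 mm of where it started. The job was handed in at about 31 s, but no verdict came back.

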